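# Hook up the lid rest and park the pot lid on it

### The job

Get the covered pot ready for serving. First hook the loose lid rest into the slot of the steel upright and press it down until it is fully home; only then lift the lid off the pot and set it down gently, knob up, in the middle of the hooked-up rest, lowering it all the way before you let go. Leave the pot, the sauce cup, the shaker and the spoon where they are.

Things in the scene. Friction and masses are not known exactly. Their poses are not given: they have to be found in the camera images.
- upright: Fixed steel slotted upright, 80 mm wide, 164 mm tall, on a foot plate 140 x 140 x 6 mm reaching 20 mm in front. Origin: table height, under the middle of its flat front face; x points into the face (the rest hangs on the -x side), y along its width, z up. Face plate 6 mm thick, open behind. One slot: y -17 to +17 mm, z 110 to 152 mm. Turned by up to 0.25 rad.
- slot (a point): Middle of the slot's lower edge in the upright's front face, 110 mm above the table.
- shoe (a joint): Black plastic friction shoe in the slot, 30 mm wide, standing 8 mm above the slot's lower edge at 0 (top at z = 118 mm). Slides straight down (m) and stays where left; it does not sink under the weight of the rest; with the friction of the hook, pressing the rest down takes 10 to 20 N. 0.008 = level with the slot's lower edge, as far as the hook pushes it.
- lid_rest: Loose aluminium lid rest, 0.36 to 0.54 kg, standing the way up it is to hang. Origin: underside, in the middle of the cradle; x points to the hook, z up. Spine along x from -62 to +100 mm, 14 mm wide; two cross bars, 180 x 6 mm, at x = -55 and +65 mm; all 32 mm tall. Back plate at x = 100 to 104 mm, 50 mm wide, 119 mm tall, with a cap on top. Hung up it droops up to 0.08 rad.
- cradle (a point): Where the middle of the lid's underside belongs: on the lid rest, 32 mm above its origin. The lid lies on the tops of spine and bars, between four studs 10 mm across, 16 mm tall, on the bars at y = +-85 mm.
- grip (a point): Balance point of the lid rest, on the spine 30 mm along x and 24 mm above its origin: grip the 14 mm wide spine here from above, fingers closing along the rest's y (free space beside it).
- hook (a point): Point of the lid rest at the back plate's rear face and the underside of the hook tab: 104 mm along x, 60 mm above its origin. Tab 24 mm wide, z 60 to 68 mm, reaching 20 mm back to a tongue that hangs down to z = 50 mm, 7 to 9 mm behind the back plate. Fully home this point lies at slot. See press for how to hook.
- press (a point): Top middle of the cap on the rest's back plate: 105 mm along x, 125 mm above its origin; cap 22 (x) x 40 mm, above the upright's top when hooked. To hook: rest level and square, origin 76 mm over the table, push along the upright's x until the back plate meets the face; lower until the tab stands on the shoe (origin at 58 mm); press this cap down 8 mm more (origin 50, cap top 175 mm).
- pot: Loose round steel pot, 160 mm outer diameter, 110 mm tall, wall 4 mm, about 1.4 kg, with two loop handles out to 104 mm from the axis. Origin: centre of the underside. It starts left or right of the upright, the lid rest on the other side.
- lid: Loose round steel lid, 168 mm diameter, 0.2 to 0.4 kg, lying on the pot. Origin: centre of the underside of its locating plug (142 mm diameter, 10 mm deep, inside the pot's mouth), so 100 mm above the pot's underside; z up. Low dome to z = 26 mm; black cylindrical knob, 28 mm diameter, z 36 to 62 mm on the axis, to be gripped from above at about z = 51 mm.
- sauce_cup: Bystander: white plastic cup, 76 mm wide, 75 mm tall, beyond the work on the left. Origin: centre of the underside.
- shaker: Bystander: glass shaker, 52 mm wide, 95 mm tall, beyond the work on the right. Origin: centre of the underside.
- spoon: Bystander: serving spoon 240 mm long, lying across between the robot and the upright. Origin: underside, near its middle.
Not all that is in view belongs to the job. What is shaped like the lid but brown is not meant.

How it is judged:
On the way, in this order (a step that is already met when the one before it is completed fails the run):
1. the lid rest is hooked into the upright and pressed fully home while the lid is still on the pot (x of hook in the frame of upright between -0.005 and 0.008 m and y of hook in the frame of upright between -0.01 and 0.01 m and z of hook in the frame of upright between 0.104 and 0.1135 m and angle between the z axis of lid_rest and the z axis of upright, either way round below 0.1 rad and angle between the x axis of lid_rest and the x axis of upright, either way round below 0.15 rad and distance between lid and pot below 0.108 m), for 0.2 s.
2. the lid is lifted clear of the pot, knob up (z of lid in the frame of pot above 0.125 m and angle between lid's own z axis and vertical below 0.4 rad), for 0.1 s.
3. the lid, still held by the fingers, is down on the rest (within 12 mm) (x of lid in the frame of lid_rest between -0.02 and 0.02 m and y of lid in the frame of lid_rest between -0.02 and 0.02 m and z of lid in the frame of lid_rest below 0.044 m and contact force between the fingers and lid above 0.5 N), for 0.04 s.
At the end, for the whole second after the job is handed in: The rest hangs fully home (hook within 3.5 mm of the slot edge in height, 10 mm sideways, 8 mm in depth; level within 0.10, square within 0.15 rad); the lid lies flat on it, knob up, within 20 mm of its centre each way and 6 mm in height, released, at rest; pot upright (x of hook in the frame of upright between -0.005 and 0.008 m and y of hook in the frame of upright between -0.01 and 0.01 m and z of hook in the frame of upright between 0.104 and 0.1135 m and angle between the z axis of lid_rest and the z axis of upright, either way round below 0.1 rad and angle between the x axis of lid_rest and the x axis of upright, either way round below 0.15 rad and x of lid in the frame of lid_rest between -0.02 and 0.02 m and y of lid in the frame of lid_rest between -0.02 and 0.02 m and z of lid in the frame of lid_rest between 0.026 and 0.038 m and angle between the z axis of lid and the z axis of lid_rest, either way round below 0.08 rad and angle between lid's own z axis and vertical below 0.3 rad and linear speed of each of lid, lid_rest below 0.03 m/s and angle between pot's own z axis and vertical below 0.1 rad); the robot touches nothing.
It fails at once if a bystander is moved more than 30 mm (distance of any of sauce_cup, shaker, spoon from where it was at the start of the episode above 0.03 m).
It fails at once if the pot is moved more than 40 mm (distance of pot from where it was at the start of the episode above 0.04 m).
It fails at once if the lid is tipped over (angle between lid's own z axis and vertical above 0.9 rad).
It also fails if it takes over 64 s, if anything falls off the work surface, if the arm or the gripper's body presses on something with over 40 N, if the wrist force passes 120 N, or if a joint passes its speed limit or range.

### The arm

A 6-joint arm with a two-finger parallel gripper is mounted at the origin on the work surface. World frame = base frame: x ahead of the robot, y to its left, z up, the work surface at z = 0. Lengths are in m, angles in rad, forces in N, time in s.
With the tool pointing down it reaches from about 0.25 to 0.725 m from the base axis. Payload 4 kg.
Tool frame: the origin (TCP) lies midway between the tips of the shut fingers; the grasp point (between the pads) lies 19 mm behind it; z points along the fingers, y is the direction in which the jaws open and shut (so a half turn about z gives the same grasp; the last joint's range is limited). The gripper opens to 85 mm and grips with 20 to 120 N. Pads are 22 mm wide; open, the fingers measure 114 mm over their backs; the gripper's body (76 mm by 85 mm) begins 54 mm behind the grasp point. The pads swing forward as they close: fully open they stand 13 mm farther back than shut.
Start: joints at [1.162, 0.241, 0.005, 1.335, 0, 1.571], TCP at [0.199, 0.459, 0.231] pointing down, gripper open.
Joint ranges: [-2.72, 2.72], [-1.05, 1.87], [-1.09, 1.28], [-1.99, 2.15], [-1.42, 1.44], [-3.14, 3.14]. Speed limits (rad/s): [2.79, 2.79, 3.14, 3.14, 3.14, 3.14].

### API

Orientations are given as a unit quaternion [x, y, z, w].
In Python, from workcell import get_obs, camera, camera_model, job_done, masks_of gives the robot as it stands.
- The arm moves only by the tool jog_arm, never from a script. Its argument "deltas" is a list that holds one entry, the list of rows, each a list of 7 numbers: the shift along the tool's x, y, z in mm, then the turn, a rotation vector about the tool's x, y, z in degrees, then the finger opening in mm, from 0 to 85.4. A call has 1 to 5 rows; each row shifts and turns the pose as measured when the row begins, along the tool's axes as they then stand; what a row does not reach is not made up. A row lasts 1/10 s, in which the tool goes at most 50 mm and 8.59 degrees, less where a joint would pass 70% of its speed; a pose out of reach is approached as far as the arm can. A call with a gripper value outside its range is refused whole. The fingers move at their own pace and stop on an object; the grip force is fixed at half the most. Time passes only in rows, so rows that do not move let the fingers close. It gives the time, the measured TCP pose, the force and the opening at its end, in the units of the state.
- get_obs(): the state, without advancing time (a new reading comes with each control period).
- camera(name): name is "scene" or "top" or "wrist"; returns the picture (480x640x3 uint8, red, green, blue); there is no depth.
- camera_model(name): a dict with "fovy" (degrees; the focal length in pixels is half the picture's height over the tangent of half this angle, whatever the lens; pixels are square), "cx", "cy" (the principal point, pixels), "pose" (4x4, takes a point from camera to world coordinates); the wrist camera has in their place "T_tool_cam" (4x4, takes a point from camera to tool coordinates, whose origin is the TCP and whose axes are the flange's). Camera axes: x right, y down, z forward; pixel columns grow to the right and rows downward; lengths in m; the calibration is good to about 2 mm. A picture is of the moment at which its call begins: read the wrist's pose just before it. camera_model takes no time and is no camera call.
- job_done(): hands the job in, once; it reports no verdict.
Trained networks look in the newest picture that a camera, given by its name, has taken for a name from the list of things; names that differ only in an ending like _2 or _b are one class to them, and where a whole thing is asked for, a point or a joint stands for the part that bears it (a point fixed in the world has none). Each returns a list of dicts, best first, with "conf" (0 to 1); they miss things now and then, are a little off and sometimes report something else, mostly with a low value. They report only what shows in the picture. A call takes as long as a camera call. They do not tell look-alikes from the thing itself.
- masks_of(target, camera): "pixels" (480x640 bool, what is visible of it) and "at" ([column, row] in pixels, amid what is visible of it).
The state is a dict: "clock": time; "joint_pos": joint angles; "joint_vel": joint speeds; "tau": joint torques, N m; "eef_pos": TCP position; "tool_rot": TCP orientation; "ft_force": force on the tool from outside, world axes, zero at the start; "ft_torque": the same for the moment, N m; "grip_width": finger opening in m.
Only numpy, scipy, OpenCV 4.12 (cv2) and the standard library are available. Lean on these libraries where they do the work, as an engineer would, in place of code of your own. Each camera call takes 0.05 s, during which the arm holds its last target. There are 200 camera calls.

## Working session

There is one attempt and no reset: what is moved stays moved. The work goes in short steps, Python scripts to look and compute and a tool call to move; the robot and the scene stay as the last step left them, time stands still between calls to the robot, and variables do not carry over. Pictures are saved under pics/ and viewed, about 8 in all and at most 12, crops included, and the job is handed in when it is done.

Besides the shell and the picture viewer there is one more tool, called after ">>>" in YAML: its name, and indented under it one key for each argument. jog_arm: Moves the arm, as the interface text tells. Its arguments: {"type":"object","properties":{"deltas":{"type":"array"}},"required":["deltas"]}

```bash
mkdir -p pics
cat > h.py <<'E'
import numpy as np, cv2
from workcell import *
from scipy.spatial.transform import Rotation as R
def K(m):
    f=240/np.tan(np.radians(m["fovy"])/2); return f,m["cx"],m["cy"]
def pose(n):
    m=camera_model(n)
    if "pose" in m: return m,np.array(m["pose"])
    o=get_obs(); T=np.eye(4); T[:3,:3]=R.from_quat(o["tool_rot"]).as_matrix(); T[:3,3]=o["eef_pos"]
    return m,T@np.array(m["T_tool_cam"])
def back(n,px,z):
    m,T=pose(n); f,cx,cy=K(m); px=np.atleast_2d(px).astype(float)
    d=np.c_[(px[:,0]-cx)/f,(px[:,1]-cy)/f,np.ones(len(px))]@T[:3,:3].T
    return T[:3,3]+d*((z-T[2,3])/d[:,2])[:,None]
def proj(n,P):
    m,T=pose(n); f,cx,cy=K(m); q=(np.atleast_2d(P)-T[:3,3])@T[:3,:3]
    return np.c_[f*q[:,0]/q[:,2]+cx,f*q[:,1]/q[:,2]+cy]
def snap(n,name):
    im=camera(n); cv2.imwrite(f"pics/{name}.png",im[:,:,::-1]); return im
E
python3 - <<'E'
from h import *
np.set_printoptions(precision=4,suppress=True)
a=snap("top","top1");b=snap("scene","scene1")
for n in("top","scene"):
    print(n,camera_model(n))
    for t in("upright","lid_rest","pot","lid","spoon","sauce_cup","shaker"):
        for r in masks_of(t,n): 
            p=r["pixels"];ys,xs=np.nonzero(p);print(t,round(r["conf"],2),r["at"],p.sum(),xs.min(),xs.max(),ys.min(),ys.max())
print(get_obs())
E
```

```text
top {'fovy': 44.31739076086224, 'cx': 321.10833315895786, 'cy': 230.3579611725949, 'pose': array([[-0.0217, -0.9894,  0.1433,  0.3257],
       [-0.9995,  0.0247,  0.019 , -0.0291],
       [-0.0223, -0.1428, -0.9895,  1.6224],
       [ 0.    ,  0.    ,  0.    ,  1.    ]])}
upright 0.77 [322.3, 188.9] 2398 299 349 165 215
lid_rest 0.93 [204.3, 251.2] 986 157 237 217 295
lid 0.59 [370.5, 128.9] 2710 342 401 100 157
lid 0.57 [447.1, 252.9] 3355 413 478 221 285
lid 0.56 [444.8, 340.8] 3163 413 476 312 374
spoon 0.81 [318.0, 284.1] 678 303 335 238 323
sauce_cup 0.88 [244.6, 183.6] 629 231 257 170 198
sauce_cup 0.65 [445.1, 250.9] 3331 413 478 221 285
shaker 0.61 [411.7, 182.0] 421 400 422 170 194
scene {'fovy': 53.96391352071644, 'cx': 316.15676884646723, 'cy': 231.34382218673306, 'pose': array([[ 0.6411,  0.4258, -0.6385,  1.1785],
       [ 0.7674, -0.3502,  0.537 , -0.5623],
       [ 0.0051, -0.8343, -0.5513,  0.6435],
       [ 0.    ,  0.    ,  0.    ,  1.    ]])}
upright 0.73 [361.9, 280.7] 5604 316 412 211 329
lid_rest 0.82 [414.8, 196.1] 2114 366 447 175 222
pot 0.84 [176.2, 305.5] 3960 117 232 257 337
pot 0.18 [413.2, 197.1] 2065 366 447 176 223
lid 0.87 [123.5, 250.5] 1748 95 167 230 275
lid 0.72 [172.8, 264.2] 4066 126 219 238 294
lid 0.63 [376.0, 380.8] 6650 327 427 338 422
sauce_cup 0.76 [436.4, 244.0] 1246 422 455 222 265
shaker 0.59 [268.8, 329.7] 1548 254 284 304 361
shaker 0.28 [173.9, 266.2] 4151 126 219 238 294
{'clock': 0.8, 'joint_pos': array([ 1.162 ,  0.2406,  0.005 ,  1.3352, -0.    ,  1.5708]), 'joint_vel': array([-0.0007,  0.0022,  0.0003, -0.0004, -0.0017, -0.0014]), 'tau': array([  0.0002, -37.2153,  25.2677,   0.0009,  -0.0001,  -0.    ]), 'eef_pos': array([0.1988, 0.4588, 0.2313]), 'tool_rot': array([0.203 , 0.9792, 0.    , 0.    ]), 'ft_force': array([-0.178 ,  0.2362,  0.3316]), 'ft_torque': array([-0.0169, -0.0164, -0.009 ]), 'grip_width': 0.08547864151800146}
```

View pics/top1.png

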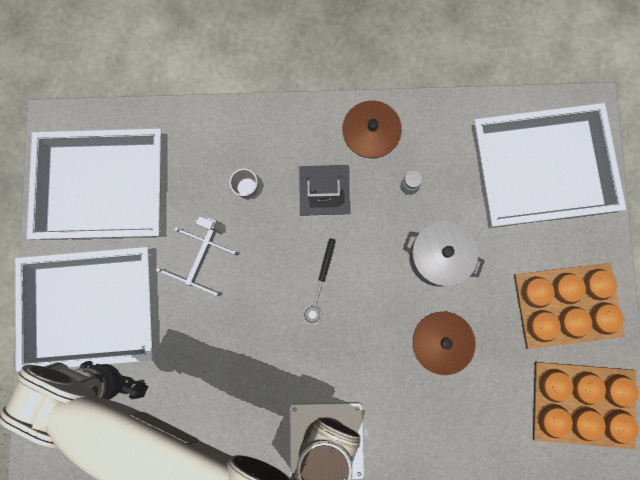

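View pics/scene1.png

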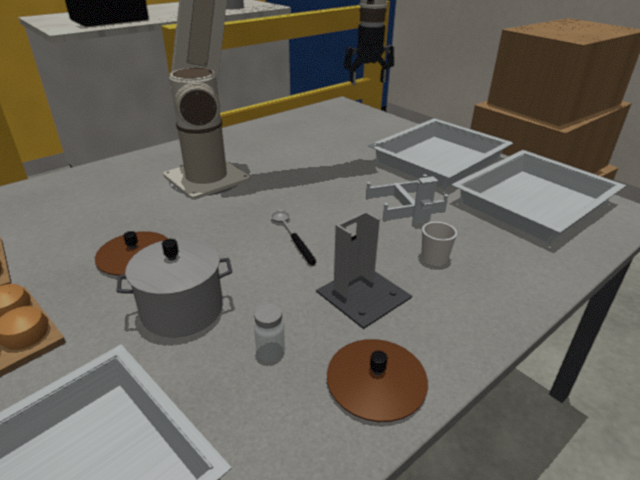

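The real lid is the grey one on the pot at top (447,252), with its knob black. The brown look-alikes at top (372,128) and (445,342) lie on the table and don't fit. The rest is at (207,252) and the upright at (324,190). Next I fit models to the masks.

```bash
cat >> h.py <<'E'
from scipy.optimize import minimize
def box(x0,x1,y0,y1,z0,z1): return np.array([[x,y,z] for x in(x0,x1) for y in(y0,y1) for z in(z0,z1)])/1000
def ring(r,z,n=40):
    a=np.linspace(0,2*np.pi,n); return np.c_[r*np.cos(a),r*np.sin(a),0*a+z]/1000
REST=[box(-62,100,-7,7,0,32),box(-58,-52,-90,90,0,32),box(62,68,-90,90,0,32),box(100,104,-25,25,0,119),box(94,116,-20,20,119,125),box(104,124,-12,12,60,68),box(111,124,-12,12,50,68)]+\
 [box(x-5,x+5,y-5,y+5,32,48) for x in(-55,65) for y in(-85,85)]
UP=[box(-20,120,-70,70,0,6),box(0,6,-40,40,0,164),box(0,50,-40,-36,0,164),box(0,50,36,40,0,164)]
LID=[np.r_[ring(84,10),ring(40,24),ring(14,62)]]
def place(b,p,z=0,roll=None): return b@R.from_euler("z",p[2]).as_matrix().T+[p[0],p[1],z]
def render(n,model,p,z,S=4):
    im=np.zeros((480*S,640*S),np.uint8)
    for b in model:
        h=cv2.convexHull(((proj(n,place(b,p,z))+.5)*S-.5).astype(np.float32)).astype(np.int32); cv2.fillConvexPoly(im,h,1)
    return im
def fit(model,masks,p0,z,S=4,step=(.02,.02,.15)):
    big={n:cv2.resize(m.astype(np.uint8),None,fx=S,fy=S,interpolation=cv2.INTER_NEAREST) for n,m in masks.items()}
    def cost(p):
        c=0
        for n,m in big.items():
            r=render(n,model,p,z,S); c+=1-(r&m).sum()/max((r|m).sum(),1)
        return c/len(big)
    best=None
    for s in(1,.3):
        x0=best.x if best is not None else np.array(p0,float)
        sim=np.vstack([x0]+[x0+np.eye(3)[i]*step[i]*s for i in range(3)])
        best=minimize(cost,x0,method="Nelder-Mead",options=dict(initial_simplex=sim,maxiter=90,xatol=1e-4,fatol=1e-4))
    return best.x,best.fun
def overlay(im,n,model,p,z):
    im=im.copy()
    c,_=cv2.findContours(render(n,model,p,z,1),cv2.RETR_LIST,cv2.CHAIN_APPROX_NONE); cv2.drawContours(im,c,-1,(255,0,0),1); return im
E
python3 - <<'E'
from h import *
np.set_printoptions(precision=4,suppress=True)
ims={n:camera(n) for n in("top","scene")}
def mk(t,near):
    out={}
    for n,at in near.items():
        r=[r for r in masks_of(t,n) if np.hypot(*(np.array(r["at"])-at))<25]
        if r: out[n]=r[0]["pixels"]
    return out
J=[("upright",UP,dict(top=(322,190),scene=(362,280)),(*back("top",[324,195],.1)[0,:2],0),0),
("lid_rest",REST,dict(top=(204,251),scene=(415,196)),(*back("top",[201,257],.02)[0,:2],-.5),0),
("lid",LID,dict(top=(447,252),scene=(173,264)),(*back("top",[447,252],.14)[0,:2],0),.1)]
for t,M,nr,p0,z in J:
    m=mk(t,nr); print(t,list(m),p0)
    p,f=fit(M,m,p0,z); print("both",p,f)
    for n in m: print(n,*fit(M,{n:m[n]},p,z,step=(.01,.01,.08)))
    for n in ims: ims[n]=overlay(ims[n],n,M,p,z)
for n,px in(("sauce_cup",[244,184]),("shaker",[411,183])): print(n,back("top",[px],.05))
print("spoon",back("top",[[332,240],[313,314]],.005))
print(K(camera_model("wrist")),camera_model("wrist")["T_tool_cam"])
o=np.vstack([cv2.resize(ims["top"][150:300,140:500],(800,333)),cv2.resize(ims["scene"][160:350,100:460],(506,267))[:, :506] if 0 else np.pad(cv2.resize(ims["scene"][160:350,100:460],(506,267)),((0,0),(0,294),(0,0)))])
cv2.imwrite("pics/fit.png",o[:,:,::-1])
E
```

```text
upright ['top', 'scene'] (np.float64(0.6400455871390532), np.float64(-0.00958126902097426), 0)
both [ 0.6256 -0.0103 -0.0004] 0.052446988941624695
top [ 0.625  -0.0101  0.0046] 0.020979195839167852
scene [ 0.6269 -0.012   0.0125] 0.07136380606965709
lid_rest ['top', 'scene'] (np.float64(0.492171136623617), np.float64(0.33261417229563), -0.5)Traceback (most recent call last):
  File "<stdin>", line 15, in <module>
  File "h.py", line 45, in fit
    best=minimize(cost,x0,method="Nelder-Mead",options=dict(initial_simplex=sim,maxiter=90,xatol=1e-4,fatol=1e-4))
    res = _minimize_neldermead(fun, x0, args, callback, bounds=bounds,
                               **options)
    fxcc = func(xcc)
    fx = function(np.copy(x), *(wrapper_args + args))
  File "h.py", line 39, in cost
    r=render(n,model,p,z,S); c+=1-(r&m).sum()/max((r|m).sum(),1)
  File "h.py", line 32, in render
    h=cv2.convexHull(((proj(n,place(b,p,z))+.5)*S-.5).astype(np.float32)).astype(np.int32); cv2.fillConvexPoly(im,h,1)
                       ~~~~^^^^^^^^^^^^^^^^
  File "h.py", line 16, in proj
    m,T=pose(n); f,cx,cy=K(m); q=(np.atleast_2d(P)-T[:3,3])@T[:3,:3]
        ~~~~^^^
  File "h.py", line 7, in pose
    m=camera_model(n)
ValueError: time passes only in moves, steps and waits
```

```bash
python3 - <<'E'
s=open('h.py').read()
a=s.index("def pose(n)");b=s.index("def back(")
s=s[:a]+'''_C={}
def pose(n):
    if n not in _C:
        m=camera_model(n)
        if "pose" in m: T=np.array(m["pose"])
        else:
            o=get_obs(); T=np.eye(4); T[:3,:3]=R.from_quat(o["tool_rot"]).as_matrix(); T[:3,3]=o["eef_pos"]; T=T@np.array(m["T_tool_cam"])
        _C[n]=(m,T)
    return _C[n]
'''+s[b:]
s=s.replace('def snap(n,name):\n','def snap(n,name):\n    pose(n)\n')
open('h.py','w').write(s)
E
cat > f1.py <<'E'
from h import *
np.set_printoptions(precision=4,suppress=True)
ims={n:snap(n,n+"_f") for n in("top","scene")}
def mk(t,near):
    out={}
    for n,at in near.items():
        r=[r for r in masks_of(t,n) if np.hypot(*(np.array(r["at"])-at))<25]
        if r: out[n]=r[0]["pixels"]
    return out
J=[("upright",UP,dict(top=(322,190),scene=(362,280)),(.6256,-.0103,0),0),
("lid_rest",REST,dict(top=(204,251),scene=(415,196)),(*back("top",[201,257],.02)[0,:2],-.5),0),
("lid",LID,dict(top=(447,252),scene=(173,264)),(*back("top",[447,252],.14)[0,:2],0),.1)]
for t,M,nr,p0,z in J:
    m=mk(t,nr); print(t,list(m),p0)
    p,f=fit(M,m,p0,z); print("both",p,f)
    for n in m: print(n,*fit(M,{n:m[n]},p,z,step=(.01,.01,.08)))
    for n in ims: ims[n]=overlay(ims[n],n,M,p,z)
for n,px in(("sauce_cup",[244,184]),("shaker",[411,183])): print(n,back("top",[px],.05))
print("spoon",back("top",[[332,240],[313,314]],.005))
print(K(camera_model("wrist")),camera_model("wrist")["T_tool_cam"])
o=np.vstack([cv2.resize(ims["top"][150:300,140:500],(800,333)),np.pad(cv2.resize(ims["scene"][160:350,100:460],(506,267)),((0,0),(0,294),(0,0)))])
cv2.imwrite("pics/fit.png",o[:,:,::-1])
E
python3 f1.py
```

```text
upright ['top', 'scene'] (0.6256, -0.0103, 0)
both [ 0.6253 -0.0102  0.0027] 0.06124559934169427
top [ 0.6247 -0.0096  0.0034] 0.029713641819562486
scene [ 0.6269 -0.0143  0.0418] 0.08577023079639201
lid_rest ['top', 'scene'] (np.float64(0.492171136623617), np.float64(0.33261417229563), -0.5)
both [ 0.4746  0.3419 -0.4098] 0.1510329774887294
top [ 0.4745  0.342  -0.4103] 0.1743875536978985
scene [ 0.4788  0.339  -0.415 ] 0.07593411008437123
lid ['top', 'scene'] (np.float64(0.47747270273695935), np.float64(-0.31631796327174866), 0)
both [ 0.4782 -0.318   0.0525] 0.02991273780854764
top [ 0.4782 -0.318   0.054 ] 0.028398914267776965
scene [ 0.4782 -0.3181  0.051 ] 0.031053160088853726
sauce_cup [[0.6868 0.2092 0.05  ]]
shaker [[ 0.6774 -0.2462  0.05  ]]
spoon [[ 0.5323 -0.0276  0.005 ]
 [ 0.3308  0.0289  0.005 ]]
(np.float64(390.61409326367374), 319.5660958412968, 246.16304307077976) [[ 0.0012 -0.9537 -0.3008  0.0771]
 [ 1.      0.0012  0.0001  0.0006]
 [ 0.0003 -0.3008  0.9537 -0.1431]
 [ 0.      0.      0.      1.    ]]
```

View pics/fit.png

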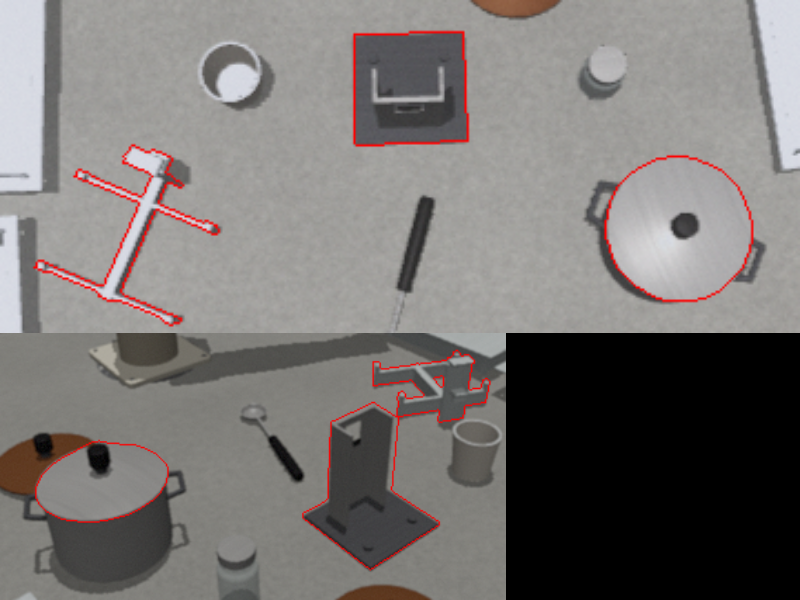

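The overlays match the rest (top view about (201,257)), the upright foot and the lid to within about a pixel, and the tool yaw already equals the rest's. I move above the grip point, then look with the wrist camera.

>>> jog_arm:
  deltas:
    - [[-48,0,0,0,0,0,85],[-48,0,0,0,0,0,85],[-48,0,0,0,0,0,85],[-48,0,0,0,0,0,85],[-48,0,0,0,0,0,85]]

```text
clock: 2.0
eef_pos: [0.4207, 0.3661, 0.2316]
tool_rot: [0.195, 0.981, 0.002, -0.001]
ft_force: [0.0, 2.1, 0.5]
grip_width: 0.0847
```

>>> jog_arm:
  deltas:
    - [[-45,1,0,0,0,0,85],[-40,1,0,0,0,0,85],[0,0,0,0,0,0,85],[0,0,0,0,0,0,85]]

```text
clock: 2.4
eef_pos: [0.5089, 0.3297, 0.2299]
tool_rot: [0.2, 0.98, 0.001, -0.0]
ft_force: [-0.3, -0.3, 0.1]
grip_width: 0.0849
```

```bash
cat > f2.py <<'E'
from h import *
import sys
np.set_printoptions(precision=4,suppress=True)
name=sys.argv[1]; t=sys.argv[2]; p0=eval(sys.argv[3]); z=float(sys.argv[4])
M={"lid_rest":REST,"upright":UP,"lid":LID}[t]
o=get_obs(); print(o["clock"],o["eef_pos"],o["tool_rot"],o["ft_force"],o["joint_pos"])
im=snap("wrist",name)
rs=masks_of(t,"wrist"); print([(round(r["conf"],2),r["at"],r["pixels"].sum()) for r in rs])
if rs:
    m=rs[0]["pixels"]; p,f=fit(M,{"wrist":m},p0,z,S=2,step=(.008,.008,.06)); print(p,f)
    cv2.imwrite(f"pics/{name}_o.png",overlay(im,"wrist",M,p,z)[:,:,::-1])
E
python3 f2.py w1 lid_rest "(.475,.341,-.41)" 0
```

```text
2.4 [0.5089 0.3297 0.2299] [ 0.1996  0.9799  0.0013 -0.0001] [-0.2725 -0.2723  0.0926] [0.5739 0.4561 0.3107 1.4237 0.002  0.9758]
[(0.88, [317.9, 242.2], np.int64(12604)), (0.71, [95.7, 474.2], np.int64(273))]
[ 0.4758  0.3434 -0.4087] 0.048871035296805365
```

View pics/w1_o.png

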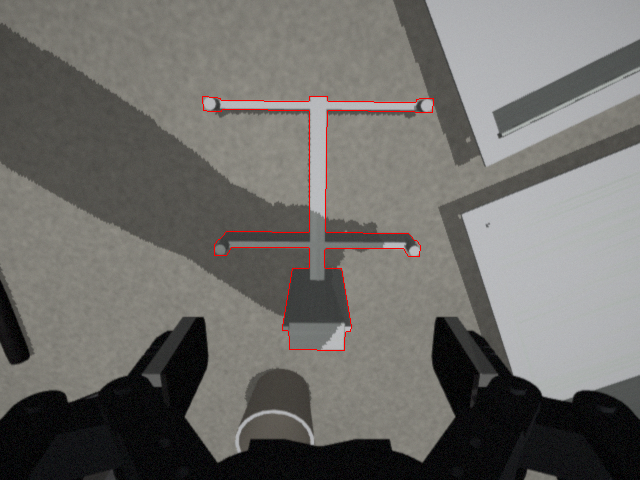

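>>> jog_arm:
  deltas:
    - [[6,-0.5,45,0,0,0.4,85],[0,0,45,0,0,0,85],[0,0,40,0,0,0,85],[0,0,30,0,0,0,85],[0,0,0,0,0,0,85]]

```text
clock: 3.0
eef_pos: [0.4976, 0.3392, 0.0703]
tool_rot: [0.197, 0.98, 0.005, 0.003]
ft_force: [0.1, -0.7, -0.5]
grip_width: 0.085
```

```bash
cat > d.py <<'E'
# delta in tool axes (mm,deg) to target x y z yaw(of tool x, rad), tool down
import sys,numpy as np
from workcell import get_obs
from scipy.spatial.transform import Rotation as R
x,y,z,a=map(float,sys.argv[1:5]); o=get_obs(); r=R.from_quat(o["tool_rot"])
t=R.from_matrix(np.c_[[np.cos(a),np.sin(a),0],[np.sin(a),-np.cos(a),0],[0,0,-1]])
d=r.inv().apply(np.array([x,y,z])-o["eef_pos"])*1000; w=np.degrees((r.inv()*t).as_rotvec())
print("clk %.2f"%o["clock"],"pos",o["eef_pos"].round(4),"d",d.round(1),"rot",w.round(2),"F",o["ft_force"].round(1),"j",o["joint_pos"].round(2),"g",round(o["grip_width"],4))
E
python3 d.py .5033 .3315 .030 2.7329
```

```text
clk 3.00 pos [0.4976 0.3392 0.0703] d [-8.1 -5.4 40.3] rot [0.59 0.18 0.72] F [ 0.1 -0.7 -0.5] j [0.6  0.54 0.02 1.04 0.   0.99] g 0.085
```

>>> jog_arm:
  deltas:
    - [[-8,-5.4,20,0.6,0.2,0.7,85],[0,0,20,0,0,0,85],[0,0,0,0,0,0,85]]

```text
clock: 3.3
eef_pos: [0.5018, 0.3352, 0.0344]
tool_rot: [0.2, 0.98, 0.002, 0.001]
ft_force: [0.7, 0.1, -0.3]
grip_width: 0.0851
```

```bash
python3 d.py .5033 .3315 .006 2.7329
```

```text
clk 3.30 pos [0.5018 0.3352 0.0344] d [-2.8 -2.9 28.4] rot [0.21 0.09 0.35] F [ 0.7  0.1 -0.3] j [ 0.59  0.59 -0.01  0.97  0.    0.99] g 0.0851
```

>>> jog_arm:
  deltas:
    - [[-3,-3,14,0.2,0.1,0.35,85],[-1,-1,14,0.1,0,0.2,85],[0,0,0,0,0,0,85]]

```text
clock: 3.6
eef_pos: [0.5059, 0.3328, 0.0101]
tool_rot: [0.204, 0.979, 0.002, 0.003]
ft_force: [-0.8, -0.8, -0.8]
grip_width: 0.0848
```

```bash
python3 d.py .5033 .3315 .006 2.7329
```

```text
clk 3.60 pos [0.5059 0.3328 0.0101] d [ 1.9 -2.2  4. ] rot [ 0.27  0.24 -0.1 ] F [-0.8 -0.8 -0.8] j [ 0.58  0.62 -0.03  0.92 -0.    0.99] g 0.0848
```

>>> jog_arm:
  deltas:
    - [[2,-2.2,4,0.27,0.24,-0.1,85],[0,0,0,0,0,0,85],[0,0,0,0,0,0,0],[0,0,0,0,0,0,0],[0,0,0,0,0,0,0]]

```text
clock: 4.1
eef_pos: [0.5042, 0.3322, 0.0076]
tool_rot: [0.203, 0.979, 0.001, 0.001]
ft_force: [0.9, -0.0, -0.9]
grip_width: 0.0436
```

>>> jog_arm:
  deltas:
    - [[0,0,0,0,0,0,0],[0,0,0,0,0,0,0],[0,0,0,0,0,0,0],[0,0,0,0,0,0,0]]

```text
clock: 4.5
eef_pos: [0.5042, 0.3317, 0.0081]
tool_rot: [0.203, 0.979, 0.001, 0.001]
ft_force: [-0.1, -0.6, 0.5]
grip_width: 0.0129
```

```bash
python3 d.py .5033 .3315 .12 2.7329
```

```text
clk 4.50 pos [0.5042 0.3317 0.0081] d [   0.6   -0.3 -111.9] rot [ 0.09  0.1  -0.02] F [-0.1 -0.6  0.5] j [ 0.58  0.62 -0.03  0.92 -0.    0.99] g 0.0129
```

>>> jog_arm:
  deltas:
    - [[0,0,-20,0,0,0,0],[0,0,-40,0,0,0,0],[0,0,-40,0,0,0,0],[0,0,-30,0,0,0,0],[0,0,0,0,0,0,0]]

```text
clock: 5.0
eef_pos: [0.4989, 0.3286, 0.1336]
tool_rot: [0.203, 0.979, -0.006, -0.006]
ft_force: [1.3, 0.4, -5.1]
grip_width: 0.0127
```

```bash
python3 d.py .46 -.010 .13 3.1446
```

```text
clk 5.00 pos [0.4989 0.3286 0.1336] d [ -99.  -326.1    7.2] rot [ -0.67  -0.67 -23.59] F [ 1.3  0.4 -5.1] j [ 0.58  0.5   0.13  1.21 -0.    0.99] g 0.0127
```

>>> jog_arm:
  deltas:
    - [[0,-30,0,0,0,-4,0],[0,-45,0,0,0,-5,0],[0,-45,0,0,0,-5,0],[0,-45,0,0,0,-5,0],[0,-45,0,0,0,-4.5,0]]

```text
clock: 5.5
eef_pos: [0.4452, 0.1238, 0.1241]
tool_rot: [-0.014, 1.0, -0.006, -0.013]
ft_force: [1.9, -0.8, -3.9]
grip_width: 0.013
```

```bash
python3 d.py .46 -.010 .13 3.1446
```

```text
clk 5.50 pos [0.4452 0.1238 0.1241] d [ -10.8 -134.3   -4.7] rot [-0.64 -1.44  1.48] F [ 1.9 -0.8 -3.9] j [ 0.27  0.27 -0.25  1.08 -0.    0.25] g 0.013
```

>>> jog_arm:
  deltas:
    - [[-5,-45,-2,-0.3,-0.7,0.7,0],[-5,-45,-2,-0.3,-0.7,0.7,0],[0,-40,0,0,0,0,0],[0,0,0,0,0,0,0],[0,0,0,0,0,0,0]]

```text
clock: 6.0
eef_pos: [0.4473, -0.0166, 0.117]
tool_rot: [0.002, 1.0, -0.002, -0.01]
ft_force: [-0.5, 0.8, -5.8]
grip_width: 0.0126
```

```bash
python3 d.py .48 -.010 .13 3.1446; python3 f2.py w2 upright "(.625,-.01,.003)" 0; python3 f2.py w3 lid_rest "(.43,-.01,.003)" .12
```

```text
clk 6.00 pos [ 0.4473 -0.0166  0.117 ] d [-32.5   6.6 -13.6] rot [-0.17 -1.13 -0.36] F [-0.5  0.8 -5.8] j [-0.03  0.24 -0.31  1.04 -0.   -0.03] g 0.0126
6.0 [ 0.4473 -0.0166  0.117 ] [ 0.0016  0.9999 -0.0015 -0.0099] [-0.4765  0.7665 -5.7712] [-0.0345  0.241  -0.3094  1.0401 -0.0037 -0.0313]
[]
6.1 [ 0.4474 -0.0155  0.1173] [ 0.0003  0.9999 -0.0017 -0.0099] [-0.5549  1.3835 -5.4688] [-0.0319  0.2409 -0.3087  1.0409 -0.0041 -0.0313]
[(0.65, [387.4, 58.3], np.int64(7465)), (0.59, [320.2, 105.7], np.int64(38029))]
[ 0.4298 -0.0033  0.0084] 0.9693960811354364
```

>>> jog_arm:
  deltas:
    - [[-15,6,0,-0.2,-1.1,-0.4,0],[-15,0,15,0,0,0,0],[0,0,15,0,0,0,0],[0,0,0,0,0,0,0],[0,0,0,0,0,0,0]]

```text
clock: 6.7
eef_pos: [0.4848, -0.0015, 0.088]
tool_rot: [-0.01, 1.0, 0.001, 0.005]
ft_force: [-0.1, -0.0, -4.9]
grip_width: 0.0128
```

```bash
python3 d.py .49 -.010 .0841 3.1446
cat > f3.py <<'E'
from h import *
import sys
np.set_printoptions(precision=4,suppress=True)
o=get_obs(); e=o["eef_pos"]; z=e[2]-.0081
n=sys.argv[1]; im=snap("top",n+"t"); sc=snap("scene",n+"s")
for cam in("top","scene"):
    for t,M,p0,zz in(("upright",UP,(.625,-.01,.003),0),("lid_rest",REST,(e[0]-.031,e[1],.003),z)):
        rs=masks_of(t,cam); print(cam,t,[(round(r["conf"],2),r["at"],r["pixels"].sum()) for r in rs])
        if rs: print(*fit(M,{cam:rs[0]["pixels"]},p0,zz,step=(.008,.008,.05)))
        for k in ("im","sc"):
            pass
c=np.hstack([cv2.resize(im[150:260,260:380],(436,400),interpolation=cv2.INTER_CUBIC),cv2.resize(sc[190:340,290:426],(363,400),interpolation=cv2.INTER_CUBIC)])
cv2.imwrite(f"pics/{n}c.png",c[:,:,::-1])
E
python3 f3.py a
```

```text
clk 6.70 pos [ 0.4848 -0.0015  0.088 ] d [-4.9 -8.6  4. ] rot [0.14 0.62 0.98] F [-0.1 -0.  -4.9] j [-0.    0.32 -0.29  0.95  0.   -0.02] g 0.0128
top upright [(0.8, [324.9, 186.7], np.int64(2442))]
[ 0.6275 -0.0104 -0.    ] 0.04364213449712362
top lid_rest [(0.47, [349.7, 239.2], np.int64(115)), (0.26, [414.6, 181.1], np.int64(384))]
[ 0.453  -0.0025  0.0216] 0.8989149378759769
scene upright [(0.65, [362.1, 279.5], np.int64(5530)), (0.64, [437.7, 242.9], np.int64(1196))]
[ 0.6264 -0.0123  0.0088] 0.06151241534988716
scene lid_rest []
```

View pics/ac.png

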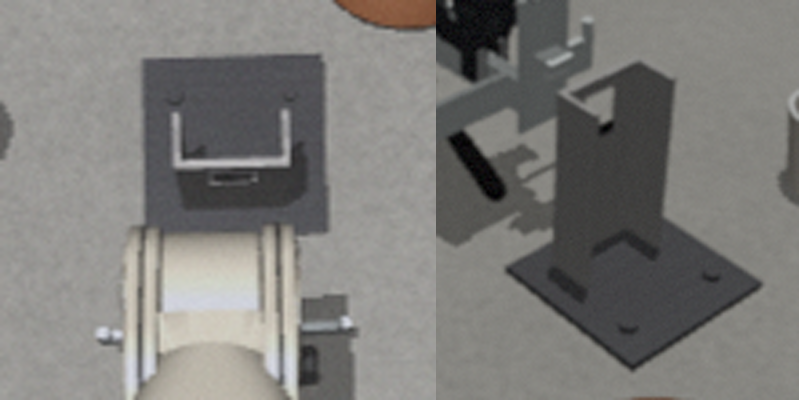

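>>> jog_arm:
  deltas:
    - [[-2,-8.6,4,0.1,0.6,1.0,0],[0,0,0,0,0,0,0],[0,0,0,0,0,0,0]]

```text
clock: 7.3
eef_pos: [0.4871, -0.0123, 0.0849]
tool_rot: [0.001, 1.0, 0.0, 0.001]
ft_force: [-0.1, -0.4, -5.5]
grip_width: 0.0126
```

```bash
python3 d.py .49 -.0105 .0845 3.1446
```

```text
clk 7.30 pos [ 0.4871 -0.0123  0.0849] d [-2.9  1.8  0.4] rot [ 0.    0.07 -0.27] F [-0.1 -0.4 -5.5] j [-0.03  0.33 -0.28  0.96  0.   -0.02] g 0.0126
```

>>> jog_arm:
  deltas:
    - [[-15,1.8,0,0,0,-0.3,0],[-15,0,0,0,0,0,0],[-5,0,0,0,0,0,0],[0,0,0,0,0,0,0],[0,0,0,0,0,0,0]]

```text
clock: 7.8
eef_pos: [0.5215, -0.0113, 0.0843]
tool_rot: [-0.001, 1.0, 0.0, -0.001]
ft_force: [0.2, 0.7, -5.1]
grip_width: 0.013
```

```bash
python3 d.py .545 -.0105 .0845 3.1446
```

```text
clk 7.80 pos [ 0.5215 -0.0113  0.0843] d [-23.5   0.8  -0.2] rot [ 0.02 -0.1  -0.07] F [ 0.2  0.7 -5.1] j [-0.02  0.4  -0.18  1.    0.   -0.02] g 0.013
```

>>> jog_arm:
  deltas:
    - [[-6,0.8,0,0,0,0,0],[-6,0,0,0,0,0,0],[-6,0,0,0,0,0,0],[-5,0,0,0,0,0,0],[0,0,0,0,0,0,0]]

```text
clock: 8.3
eef_pos: [0.545, -0.0104, 0.0842]
tool_rot: [-0.001, 1.0, 0.0, -0.001]
ft_force: [-0.1, 0.0, -5.2]
grip_width: 0.013
```

```bash
python3 d.py .553 -.0105 .0845 3.1446
python3 - <<'E'
from h import *
sc=snap("scene","b_s"); cv2.imwrite("pics/bc.png",cv2.resize(sc[185:325,280:420],(600,600),interpolation=cv2.INTER_CUBIC)[:,:,::-1])
E
```

```text
clk 8.30 pos [ 0.545  -0.0104  0.0842] d [-8.  -0.1 -0.3] rot [ 0.02 -0.16 -0.07] F [-0.1  0.  -5.2] j [-0.02  0.44 -0.12  1.02  0.   -0.02] g 0.013
```

View pics/bc.png

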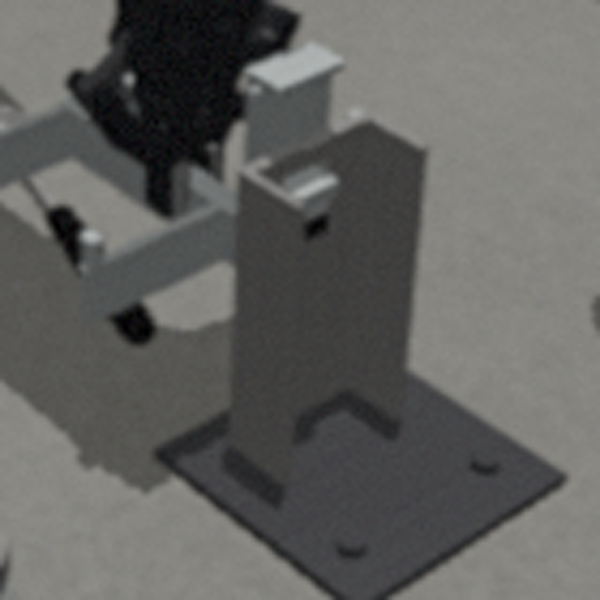

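The tongue is through the slot (crop (315,190)), above the black shoe at (318,225), with no contact force. I push until the back plate meets the face.

>>> jog_arm:
  deltas:
    - [[-3,0,0,0,0,0,0],[-3,0,0,0,0,0,0],[-3,0,0,0,0,0,0],[0,0,0,0,0,0,0]]

```text
clock: 8.75
eef_pos: [0.5522, -0.0104, 0.0833]
tool_rot: [-0.001, 1.0, 0.0, -0.004]
ft_force: [-0.9, 0.2, -4.6]
grip_width: 0.0131
```

```bash
python3 d.py .556 -.0105 .066 3.1446
```

```text
clk 8.75 pos [ 0.5522 -0.0104  0.0833] d [-4.  -0.1 17.3] rot [ 0.02 -0.44 -0.07] F [-0.9  0.2 -4.6] j [-0.02  0.45 -0.09  1.03  0.   -0.02] g 0.0131
```

>>> jog_arm:
  deltas:
    - [[-2.5,0,0,0,-0.4,0,0],[-2.5,0,0,0,0,0,0],[-2,0,0,0,0,0,0],[0,0,0,0,0,0,0]]

```text
clock: 9.15
eef_pos: [0.5517, -0.0104, 0.0825]
tool_rot: [-0.001, 1.0, 0.0, -0.007]
ft_force: [-2.0, 0.9, -4.3]
grip_width: 0.0125
```

```bash
python3 d.py .556 -.0105 .066 3.1446
```

```text
clk 9.15 pos [ 0.5517 -0.0104  0.0825] d [-4.5 -0.1 16.4] rot [ 0.02 -0.82 -0.06] F [-2.   0.9 -4.3] j [-0.02  0.46 -0.08  1.04  0.   -0.02] g 0.0125
```

>>> jog_arm:
  deltas:
    - [[0.5,0,5,0,-0.8,0,0],[0,0,5,0,0,0,0],[-0.5,0,4,0,0,0,0],[0,0,0,0,0,0,0]]

```text
clock: 9.55
eef_pos: [0.5526, -0.0104, 0.0685]
tool_rot: [-0.001, 1.0, 0.0, 0.001]
ft_force: [0.1, 0.3, -4.9]
grip_width: 0.0132
```

```bash
python3 d.py .552 -.0105 .066 3.1446
```

```text
clk 9.55 pos [ 0.5526 -0.0104  0.0685] d [ 0.7 -0.1  2.5] rot [ 0.02  0.14 -0.07] F [ 0.1  0.3 -4.9] j [-0.02  0.46 -0.12  0.99  0.   -0.02] g 0.0132
```

>>> jog_arm:
  deltas:
    - [[-0.5,0,2,0,0,0,0],[0,0,1.5,0,0,0,0],[0,0,1,0,0,0,0],[0,0,0,0,0,0,0]]

```text
clock: 9.95
eef_pos: [0.5528, -0.0105, 0.066]
tool_rot: [-0.001, 1.0, 0.0, 0.001]
ft_force: [-2.0, 0.3, -4.3]
grip_width: 0.0128
```

```bash
python3 d.py .552 -.0105 .058 3.1446
```

```text
clk 9.95 pos [ 0.5528 -0.0105  0.066 ] d [ 0.8 -0.   8. ] rot [ 0.01  0.12 -0.06] F [-2.   0.3 -4.3] j [-0.02  0.47 -0.12  0.98  0.   -0.02] g 0.0128
```

>>> jog_arm:
  deltas:
    - [[0,0,2,0,0,0,0],[0,0,1,0,0,0,0],[0,0,0,0,0,0,0]]

```text
clock: 10.25
eef_pos: [0.5527, -0.0105, 0.0653]
tool_rot: [-0.001, 1.0, 0.0, 0.002]
ft_force: [-2.5, -0.0, -2.7]
grip_width: 0.013
```

```bash
python3 d.py .552 -.0105 .058 3.1446
```

```text
clk 10.25 pos [ 0.5527 -0.0105  0.0653] d [ 0.7 -0.   7.3] rot [ 0.01  0.19 -0.06] F [-2.5 -0.  -2.7] j [-0.02  0.47 -0.12  0.98  0.   -0.02] g 0.013
```

>>> jog_arm:
  deltas:
    - [[0,0,0,0,0,0,25],[0,0,0,0,0,0,50],[0,0,0,0,0,0,60],[0,0,0,0,0,0,60],[0,0,0,0,0,0,60]]

```text
clock: 10.75
eef_pos: [0.5585, -0.0105, 0.0679]
tool_rot: [-0.001, 1.0, 0.0, 0.007]
ft_force: [-0.6, -0.0, -0.5]
grip_width: 0.0603
```

>>> jog_arm:
  deltas:
    - [[0,0,-15,0,0,0,60],[0,0,-40,0,0,0,60],[0,0,-45,0,0,0,60],[0,0,-35,0,0,0,20],[0,0,0,0,0,0,0]]

```text
clock: 11.25
eef_pos: [0.5557, -0.0105, 0.2058]
tool_rot: [-0.001, 1.0, 0.0, 0.006]
ft_force: [-0.2, -0.3, -0.3]
grip_width: 0.0315
```

```bash
python3 d.py .627 -.0105 .200 3.1446;  python3 - <<'E'
from h import *
sc=snap("scene","c_s"); cv2.imwrite("pics/cc.png",cv2.resize(sc[175:325,270:420],(600,600),interpolation=cv2.INTER_CUBIC)[:,:,::-1])
E
```

```text
clk 11.25 pos [ 0.5557 -0.0105  0.2058] d [-71.2  -0.1   6.5] rot [ 0.02  0.64 -0.07] F [-0.2 -0.3 -0.3] j [-0.02  0.35  0.09  1.3   0.   -0.02] g 0.0315
```

View pics/cc.png

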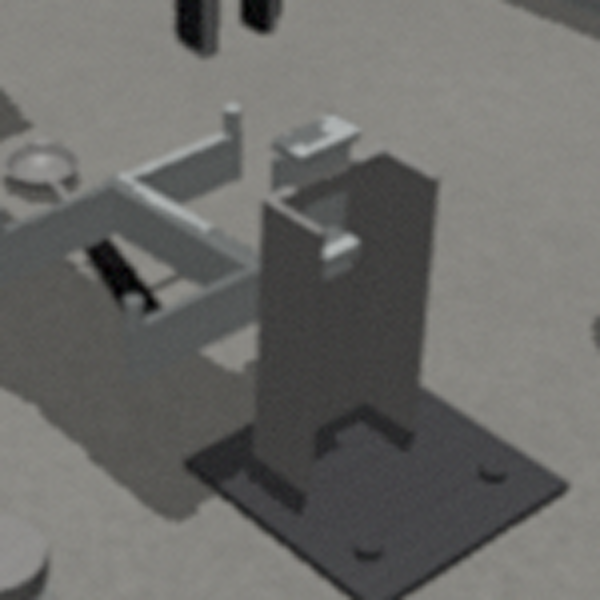

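The rest hangs on the shoe (tongue at (340,245) through the slot). I move over the cap with shut fingers.

>>> jog_arm:
  deltas:
    - [[-35,0,-2,0,0.6,0,0],[-33,0,0,0,0,0,0],[0,0,0,0,0,0,0],[0,0,0,0,0,0,0],[0,0,0,0,0,0,0]]

```text
clock: 11.8
eef_pos: [0.6163, -0.0102, 0.1955]
tool_rot: [-0.001, 1.0, 0.0, -0.011]
ft_force: [-0.1, -0.1, 0.2]
grip_width: -0.0
```

```bash
python3 d.py .625 -.0105 .183 3.1446
```

```text
clk 11.80 pos [ 0.6163 -0.0102  0.1955] d [-8.9 -0.3 12.3] rot [ 0.04 -1.31 -0.07] F [-0.1 -0.1  0.2] j [-0.02  0.51  0.31  1.39  0.   -0.02] g -0.0
```

>>> jog_arm:
  deltas:
    - [[-8,0,2,0,-1.3,0,0],[0,0,4,0,0,0,0],[0,0,4,0,0,0,0],[0,0,0,0,0,0,0]]

```text
clock: 12.2
eef_pos: [0.6224, -0.0102, 0.1845]
tool_rot: [-0.001, 1.0, 0.0, 0.0]
ft_force: [-1.0, 0.3, -0.8]
grip_width: -0.0
```

```bash
python3 d.py .625 -.0105 .175 3.1446
```

```text
clk 12.20 pos [ 0.6224 -0.0102  0.1845] d [-2.6 -0.3  9.5] rot [ 0.04  0.02 -0.07] F [-1.   0.3 -0.8] j [-0.02  0.51  0.27  1.34  0.   -0.02] g -0.0
```

>>> jog_arm:
  deltas:
    - [[-2,0,3,0,0,0,0],[0,0,3,0,0,0,0],[0,0,3,0,0,0,0],[0,0,3,0,0,0,0]]

```text
clock: 12.6
eef_pos: [0.6256, -0.0102, 0.1773]
tool_rot: [-0.001, 1.0, 0.0, 0.004]
ft_force: [-3.1, 0.3, 8.9]
grip_width: -0.0001
```

```bash
python3 d.py .625 -.0105 .175 3.1446
```

```text
clk 12.60 pos [ 0.6256 -0.0102  0.1773] d [ 0.6 -0.3  2.3] rot [ 0.03  0.42 -0.07] F [-3.1  0.3  8.9] j [-0.02  0.51  0.26  1.31  0.   -0.02] g -0.0001
```

Moving down under 9 N; I keep pressing until it bottoms out.

>>> jog_arm:
  deltas:
    - [[0,0,4,0,0.4,0,0],[0,0,4,0,0,0,0],[0,0,4,0,0,0,0]]

```text
clock: 12.9
eef_pos: [0.628, -0.0102, 0.175]
tool_rot: [-0.001, 1.0, 0.0, 0.006]
ft_force: [-7.3, 0.1, 18.0]
grip_width: -0.0001
```

```bash
python3 d.py .625 -.0105 .175 3.1446
```

```text
clk 12.90 pos [ 0.628  -0.0102  0.175 ] d [ 3.  -0.3 -0.1] rot [ 0.02  0.72 -0.08] F [-7.3  0.1 18. ] j [-0.02  0.51  0.26  1.3   0.   -0.02] g -0.0001
```

>>> jog_arm:
  deltas:
    - [[2,0,4,0,0.5,0,0],[1,0,6,0,0.3,0,0],[0,0,7,0,0,0,0],[0,0,8,0,0,0,0]]

```text
clock: 13.3
eef_pos: [0.6309, -0.0103, 0.1749]
tool_rot: [-0.001, 1.0, 0.0, 0.015]
ft_force: [-15.9, 0.1, 36.2]
grip_width: 0.0001
```

```bash
python3 d.py .625 -.0105 .175 3.1446; python3 f3.py d
```

```text
clk 13.30 pos [ 0.6309 -0.0103  0.1749] d [ 5.9 -0.2 -0.3] rot [-0.    1.7  -0.07] F [-15.9   0.1  36.2] j [-0.02  0.51  0.25  1.28  0.   -0.02] g 0.0001
top upright [(0.65, [446.5, 251.0], np.int64(3359)), (0.53, [343.7, 192.2], np.int64(115))]
[ 0.625 -0.01   0.003] 1.0
top lid_rest [(0.57, [356.8, 217.3], np.int64(1))]
[ 0.5999 -0.0103  0.003 ] 1.0
scene upright [(0.85, [363.7, 281.0], np.int64(5177))]
[ 0.6256 -0.0138  0.0288] 0.11486204349082962
scene lid_rest [(0.81, [314.8, 232.6], np.int64(2175)), (0.45, [359.5, 280.1], np.int64(5431))]
[ 0.6537 -0.1187  0.0028] 0.6348378686654716
```

Bottomed out: the height held at 0.175 m (the home value) while the force rose from 18 to 36 N. I back off upwards and check.

>>> jog_arm:
  deltas:
    - [[0,0,-10,0,0,0,0],[0,0,-30,0,1,0,0],[10,0,-40,0,0,0,30],[20,40,-10,0,0,0,60],[20,45,0,0,0,0,85]]

```text
clock: 14.1
eef_pos: [0.5809, 0.0713, 0.2702]
tool_rot: [0.004, 1.0, -0.0, 0.009]
ft_force: [0.1, 1.3, -0.5]
grip_width: 0.0432
```

```bash
python3 d.py .478 -.318 .24 2.6
python3 - <<'E'
from h import *
np.set_printoptions(precision=4,suppress=True)
sc=snap("scene","e_s"); tp=snap("top","e_t")
m={}
for c in("scene","top"):
    rs=masks_of("lid_rest",c); print(c,[(round(r["conf"],2),r["at"],r["pixels"].sum()) for r in rs])
# droop-aware overlay: expected hung pose, droop 0 / 0.06
f=lambda dr:[ (b-[.104,0,.06])@R.from_euler("y",-dr).as_matrix().T+[.104,0,.06] for b in REST]
o=sc.copy(); 
c,_=cv2.findContours(render("scene",f(.0),(.522,-.0105,.003),.05,1),cv2.RETR_LIST,cv2.CHAIN_APPROX_NONE); cv2.drawContours(o,c,-1,(255,0,0),1)
cv2.imwrite("pics/ec.png",np.hstack([cv2.resize(x[175:325,260:410],(400,400),interpolation=cv2.INTER_NEAREST) for x in(sc,o)])[:,:,::-1])
E
```

```text
clk 14.10 pos [0.5809 0.0713 0.2702] d [ 100.1 -390.1   28.5] rot [ 0.27  1.06 30.54] F [ 0.1  1.3 -0.5] j [ 0.12  0.39  0.31  1.47 -0.    0.13] g 0.0432
scene [(0.63, [316.9, 234.4], np.int64(2287)), (0.34, [360.7, 278.5], np.int64(5250))]
top [(0.92, [326.0, 221.7], np.int64(1054))]
```

View pics/ec.png

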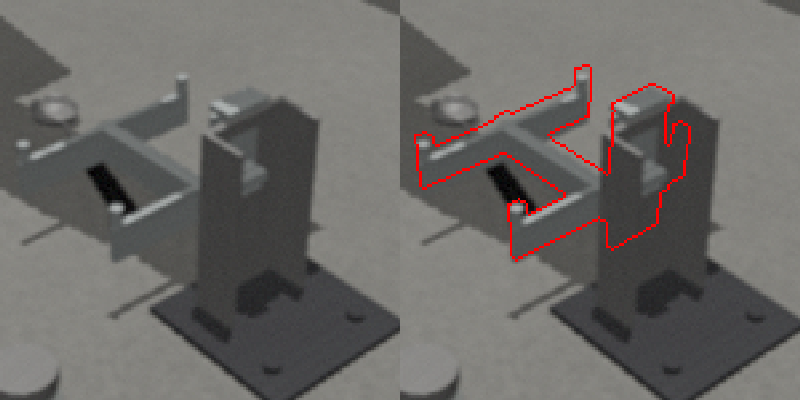

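```bash
cat > f4.py <<'E'
from h import *
np.set_printoptions(precision=4,suppress=True)
S=4; ms={}
for c in("scene","top"):
    snap(c,"g_"+c); rs=masks_of("lid_rest",c); ms[c]=cv2.resize(rs[0]["pixels"].astype(np.uint8),None,fx=S,fy=S,interpolation=cv2.INTER_NEAREST)
up=render("scene",UP,(.6255,-.0105,.003),0,S); keep={"scene":1-up,"top":np.ones_like(up)}
def cost(q,cams):
    x,y,yaw,z,dr=q; M=[(b-[.104,0,.06])@R.from_euler("y",-dr).as_matrix().T for b in REST]  # hook at (x,y,z)
    s=0
    for c in cams:
        r=render(c,M,(x,y,yaw),z,S)*keep[c]; m=ms[c]*keep[c]; s+=1-(r&m).sum()/(r|m).sum()
    return s/len(cams)
for cams in(["scene","top"],["scene"],["top"]):
    q=np.array([.6255,-.0105,.003,.110,.03])
    for st in(1,.4): 
        b=minimize(cost,q,args=(cams,),method="Nelder-Mead",options=dict(initial_simplex=np.vstack([q]+[q+np.eye(5)[i]*[.006,.006,.04,.006,.04][i]*st for i in range(5)]),maxiter=200)); q=b.x
    print(cams,q,b.fun)
for z in(.108,.110,.112,.114,.116,.118):print(z,[round(cost((.6255,-.0105,.003,z,d),["scene","top"]),3) for d in(0,.02,.04,.06,.08)])
E
python3 f4.py
```

```text
['scene', 'top'] [ 0.6233 -0.0108  0.002   0.1089  0.0414] 0.17643816622227348
['scene'] [ 0.6258 -0.0115  0.009   0.1107  0.0383] 0.07144897725974175
['top'] [ 0.6224 -0.0114 -0.0051  0.1145  0.0461] 0.2690095479121132
0.108 [np.float64(0.241), np.float64(0.212), np.float64(0.235), np.float64(0.293), np.float64(0.349)]
0.11 [np.float64(0.275), np.float64(0.235), np.float64(0.228), np.float64(0.277), np.float64(0.331)]
0.112 [np.float64(0.302), np.float64(0.275), np.float64(0.248), np.float64(0.266), np.float64(0.319)]
0.114 [np.float64(0.339), np.float64(0.315), np.float64(0.286), np.float64(0.283), np.float64(0.314)]
0.116 [np.float64(0.367), np.float64(0.349), np.float64(0.322), np.float64(0.305), np.float64(0.323)]
0.118 [np.float64(0.403), np.float64(0.382), np.float64(0.361), np.float64(0.338), np.float64(0.336)]
```

Fit: hook at about z = 0.109–0.111 m, droop about 0.04 rad, y and yaw centred, so it is home. Now to the lid.

>>> jog_arm:
  deltas:
    - [[0,-40,0,0,1,0,85],[5,-48,0,0,0,0,85],[10,-48,0,0,0,0,85],[15,-48,0,0,0,0,85],[15,-48,0,0,0,0,85]]

```text
clock: 15.0
eef_pos: [0.5371, -0.1626, 0.2638]
tool_rot: [0.0, 1.0, 0.0, -0.004]
ft_force: [1.0, -1.1, 0.3]
grip_width: 0.0851
```

>>> jog_arm:
  deltas:
    - [[25,-48,0,0,0,0,85],[15,-48,0,0,0,0,85],[0,-25,0,0,0,0,85],[0,0,0,0,0,0,85]]

```text
clock: 15.4
eef_pos: [0.4948, -0.2889, 0.2618]
tool_rot: [0.009, 1.0, -0.0, -0.005]
ft_force: [0.4, -0.4, -0.3]
grip_width: 0.0849
```

```bash
python3 d.py .478 -.318 .2 3.1446; python3 f2.py w4 lid "(.478,-.318,0)" .1
```

```text
clk 15.40 pos [ 0.4948 -0.2889  0.2618] d [ 15.6 -29.4  61.9] rot [-0.01 -0.59 -1.18] F [ 0.4 -0.4 -0.3] j [-0.53  0.39  0.29  1.48 -0.01 -0.51] g 0.0849
15.4 [ 0.4948 -0.2889  0.2618] [ 0.0088  0.9999 -0.0001 -0.0052] [ 0.3612 -0.4033 -0.2951] [-0.5256  0.3872  0.2879  1.4804 -0.0053 -0.5079]
[(0.91, [281.7, 10.1], np.int64(2302)), (0.88, [418.0, 436.6], np.int64(1565)), (0.55, [282.5, 200.6], np.int64(37385))]
[ 0.478 -0.318  0.   ] 1.0
```

View pics/w4_o.png

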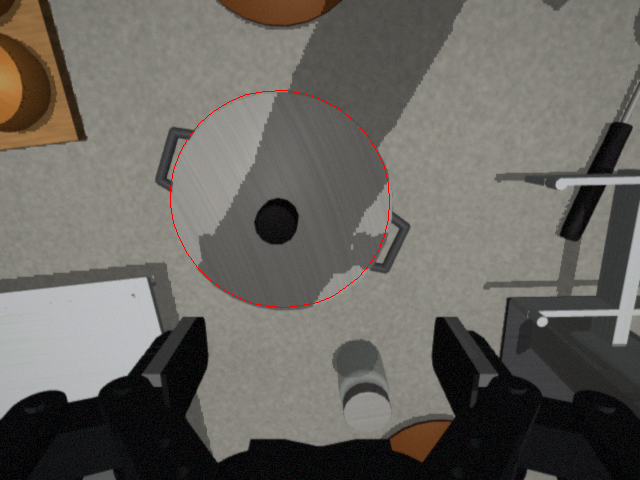

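The grey lid with its knob at (276,221) on the steel pot is the one meant; the brown discs at the frame's top and bottom are not. The overlay rim agrees with the fitted centre (0.478, -0.318). Descending.

>>> jog_arm:
  deltas:
    - [[16,-29,20,0,-0.6,-1.2,85],[0,0,20,0,0,0,85],[0,0,20,0,0,0,85],[0,0,0,0,0,0,85],[0,0,0,0,0,0,85]]

```text
clock: 16.0
eef_pos: [0.4809, -0.3109, 0.201]
tool_rot: [-0.007, 1.0, 0.001, 0.001]
ft_force: [0.3, -0.6, 0.9]
grip_width: 0.085
```

```bash
python3 d.py .478 -.318 .132 3.1446
```

```text
clk 16.00 pos [ 0.4809 -0.3109  0.201 ] d [ 3.1 -7.3 69. ] rot [0.16 0.13 0.65] F [ 0.3 -0.6  0.9] j [-0.58  0.4   0.15  1.32  0.   -0.59] g 0.085
```

>>> jog_arm:
  deltas:
    - [[3,-7.3,10,0.2,0.1,0.6,85],[0,0,20,0,0,0,85],[0,0,20,0,0,0,85],[0,0,0,0,0,0,85],[0,0,0,0,0,0,85]]

```text
clock: 16.5
eef_pos: [0.4818, -0.319, 0.1538]
tool_rot: [-0.003, 1.0, -0.003, 0.004]
ft_force: [0.8, -0.7, -0.2]
grip_width: 0.0856
```

```bash
python3 d.py .478 -.318 .133 3.1446
```

```text
clk 16.50 pos [ 0.4818 -0.319   0.1538] d [ 4.   1.1 20.8] rot [-0.37  0.44  0.2 ] F [ 0.8 -0.7 -0.2] j [-0.58  0.43  0.07  1.2  -0.   -0.59] g 0.0856
```

>>> jog_arm:
  deltas:
    - [[4,1,10,-0.4,0.4,0.2,85],[0,0,10,0,0,0,85],[0,0,0,0,0,0,85],[0,0,0,0,0,0,85]]

```text
clock: 16.9
eef_pos: [0.4791, -0.3191, 0.135]
tool_rot: [-0.001, 1.0, -0.001, 0.002]
ft_force: [0.7, 0.4, 0.6]
grip_width: 0.0852
```

```bash
python3 d.py .478 -.318 .133 3.1446
```

```text
clk 16.90 pos [ 0.4791 -0.3191  0.135 ] d [1.1 1.1 2. ] rot [-0.1   0.23 -0.02] F [0.7 0.4 0.6] j [-0.59  0.44  0.04  1.16  0.   -0.59] g 0.0852
```

>>> jog_arm:
  deltas:
    - [[1,1,2,-0.1,0.2,0,85],[0,0,0,0,0,0,50],[0,0,0,0,0,0,30],[0,0,0,0,0,0,10],[0,0,0,0,0,0,10]]

```text
clock: 17.4
eef_pos: [0.4786, -0.318, 0.1339]
tool_rot: [-0.001, 1.0, -0.0, 0.001]
ft_force: [0.0, 6.6, 6.1]
grip_width: 0.028
```

>>> jog_arm:
  deltas:
    - [[0,0,0,0,0,0,10],[0,0,0,0,0,0,10],[0,0,0,0,0,0,10]]

```text
clock: 17.7
eef_pos: [0.4787, -0.3181, 0.1342]
tool_rot: [-0.001, 1.0, -0.0, 0.001]
ft_force: [0.7, -0.1, 0.2]
grip_width: 0.0259
```

```bash
python3 d.py .478 -.318 .22 3.1446
```

```text
clk 17.70 pos [ 0.4787 -0.3181  0.1342] d [  0.5   0.1 -85.8] rot [-0.03  0.13 -0.01] F [ 0.7 -0.1  0.2] j [-0.59  0.44  0.04  1.16  0.   -0.59] g 0.0259
```

>>> jog_arm:
  deltas:
    - [[0,0,-10,0,0,0,10],[0,0,-20,0,0,0,10],[0,0,-30,0,0,0,10],[0,0,-30,0,0,0,10],[0,0,0,0,0,0,10]]

```text
clock: 18.2
eef_pos: [0.4756, -0.3164, 0.2237]
tool_rot: [-0.001, 1.0, 0.003, -0.004]
ft_force: [1.4, -1.1, -2.6]
grip_width: 0.0265
```

```bash
python3 d.py .5215 -.0108 .22 3.1446
```

```text
clk 18.20 pos [ 0.4756 -0.3164  0.2237] d [-46.8 305.4   5.1] rot [ 0.33 -0.45 -0.02] F [ 1.4 -1.1 -2.6] j [-0.59  0.39  0.2   1.39  0.   -0.59] g 0.0265
```

>>> jog_arm:
  deltas:
    - [[-5,25,0,0.3,-0.4,0,10],[-8,40,0,0,0,0,10],[-8,45,0,0,0,0,10],[-8,45,0,0,0,0,10],[-4,45,0,0,0,0,10]]

```text
clock: 18.7
eef_pos: [0.5067, -0.1163, 0.2161]
tool_rot: [0.005, 1.0, 0.0, -0.004]
ft_force: [0.6, 0.4, -3.6]
grip_width: 0.0262
```

>>> jog_arm:
  deltas:
    - [[0,40,0,0,0,0,10],[0,30,0,0,0,0,10],[0,0,0,0,0,0,10],[0,0,0,0,0,0,10]]

```text
clock: 19.1
eef_pos: [0.5034, -0.0371, 0.2091]
tool_rot: [0.001, 1.0, 0.001, -0.009]
ft_force: [-0.1, 0.2, -4.1]
grip_width: 0.0265
```

```bash
python3 d.py .5215 -.0108 .18 3.1446
```

```text
clk 19.10 pos [ 0.5034 -0.0371  0.2091] d [-18.6  26.2  28.8] rot [ 0.17 -1.07 -0.23] F [-0.1  0.2 -4.1] j [-0.07  0.28 -0.01  1.31  0.   -0.07] g 0.0265
```

>>> jog_arm:
  deltas:
    - [[-18,26,10,0.2,-2.6,-0.2,10],[0,0,15,0,0,0,10],[0,0,10,0,0,0,10],[0,0,0,0,0,0,10],[0,0,0,0,0,0,10]]

```text
clock: 19.6
eef_pos: [0.5207, -0.015, 0.1691]
tool_rot: [0.002, 1.0, -0.001, 0.011]
ft_force: [-0.0, -0.2, -3.8]
grip_width: 0.0262
```

```bash
python3 d.py .5215 -.0108 .14 3.1446
```

```text
clk 19.60 pos [ 0.5207 -0.015   0.1691] d [-0.1  4.3 29.1] rot [-0.13  1.29 -0.42] F [-0.  -0.2 -3.8] j [-0.03  0.3  -0.08  1.17 -0.   -0.02] g 0.0262
```

>>> jog_arm:
  deltas:
    - [[0,4.3,10,-0.1,-0.5,-0.4,10],[0,0,15,0,0,0,10],[0,0,12,0,0,0,10],[0,0,0,0,0,0,10],[0,0,0,0,0,0,10]]

```text
clock: 20.1
eef_pos: [0.5237, -0.0141, 0.1335]
tool_rot: [0.001, 1.0, -0.001, 0.018]
ft_force: [0.3, -0.5, -3.1]
grip_width: 0.0262
```

```bash
python3 d.py .5215 -.0108 .112 3.1446
python3 - <<'E'
from h import *
sc=snap("scene","h_s"); cv2.imwrite("pics/hc.png",cv2.resize(sc[165:325,250:410],(600,600),interpolation=cv2.INTER_CUBIC)[:,:,::-1])
E
```

```text
clk 20.10 pos [ 0.5237 -0.0141  0.1335] d [ 3.   3.4 21.4] rot [-0.08  2.04 -0.33] F [ 0.3 -0.5 -3.1] j [-0.03  0.32 -0.15  1.06 -0.   -0.02] g 0.0262
```

View pics/hc.png

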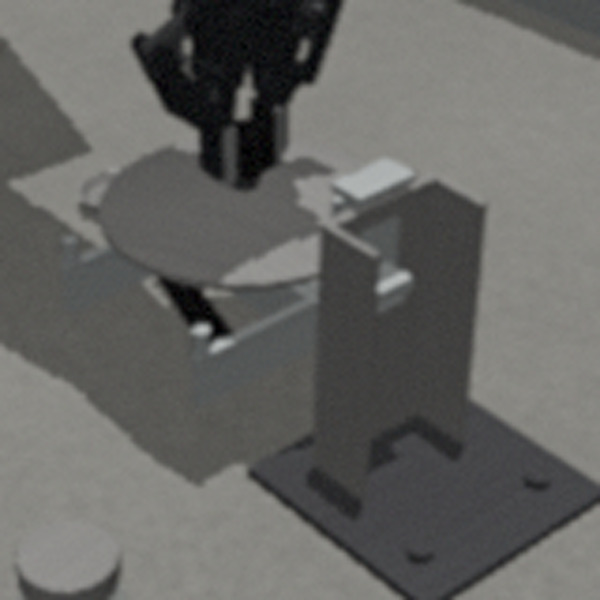

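The lid hovers over the rest, just in front of the back plate, inside the studs. Lowering the last 20 mm.

>>> jog_arm:
  deltas:
    - [[3.5,3.5,5,0,0,-0.3,10],[0,0,6,0,0,0,10],[0,0,3,0,0,0,10],[0,0,0,0,0,0,10],[0,0,0,0,0,0,10]]

```text
clock: 20.65
eef_pos: [0.5214, -0.0102, 0.1198]
tool_rot: [-0.002, 1.0, -0.001, 0.019]
ft_force: [0.1, -0.3, -3.5]
grip_width: 0.0262
```

```bash
python3 d.py .5205 -.0108 .112 3.1446
```

```text
clk 20.65 pos [ 0.5214 -0.0102  0.1198] d [ 1.2 -0.5  7.8] rot [-0.08  2.19  0.01] F [ 0.1 -0.3 -3.5] j [-0.02  0.33 -0.18  1.03 -0.   -0.02] g 0.0262
```

>>> jog_arm:
  deltas:
    - [[1,-0.5,3,0,0,0,10],[0,0,2,0,0,0,10],[0,0,2,0,0,0,10],[0,0,0,0,0,0,10]]

```text
clock: 21.05
eef_pos: [0.5213, -0.0108, 0.1128]
tool_rot: [-0.002, 1.0, -0.001, 0.02]
ft_force: [-0.8, 0.4, -2.5]
grip_width: 0.0264
```

>>> jog_arm:
  deltas:
    - [[0,0,1,0,0,0,10],[0,0,1,0,0,0,10],[0,0,0,0,0,0,10]]

```text
clock: 21.35
eef_pos: [0.5212, -0.0108, 0.1128]
tool_rot: [-0.001, 1.0, -0.001, 0.02]
ft_force: [-0.0, -0.0, -3.5]
grip_width: 0.0264
```

>>> jog_arm:
  deltas:
    - [[0,0,2,0,0,0,10],[0,0,2,0,0,0,10],[0,0,0,0,0,0,10]]

```text
clock: 21.65
eef_pos: [0.5213, -0.0108, 0.1128]
tool_rot: [-0.001, 1.0, -0.001, 0.022]
ft_force: [-0.4, -0.5, -2.8]
grip_width: 0.026
```

>>> jog_arm:
  deltas:
    - [[0,0,2,0,0,0,10],[0,0,0,0,0,0,10]]

```text
clock: 21.85
eef_pos: [0.5214, -0.0108, 0.1125]
tool_rot: [-0.001, 1.0, -0.001, 0.022]
ft_force: [-0.5, 0.6, -0.9]
grip_width: 0.0264
```

>>> jog_arm:
  deltas:
    - [[0,0,3,0,0,0,10],[0,0,3,0,0,0,10],[0,0,0,0,0,0,10]]

```text
clock: 22.15
eef_pos: [0.5214, -0.0108, 0.1127]
tool_rot: [-0.001, 1.0, -0.001, 0.024]
ft_force: [0.4, 1.2, -2.0]
grip_width: 0.0263
```

```bash
python3 d.py .5205 -.0108 .112 3.1446
python3 - <<'E'
from h import *
sc=snap("scene","i_s"); cv2.imwrite("pics/ic.png",cv2.resize(sc[165:325,250:410],(600,600),interpolation=cv2.INTER_CUBIC)[:,:,::-1])
E
```

```text
clk 22.15 pos [ 0.5214 -0.0108  0.1127] d [1.  0.  0.7] rot [-0.07  2.76 -0.  ] F [ 0.4  1.2 -2. ] j [-0.02  0.33 -0.2   0.99 -0.   -0.02] g 0.0263
```

View pics/ic.png

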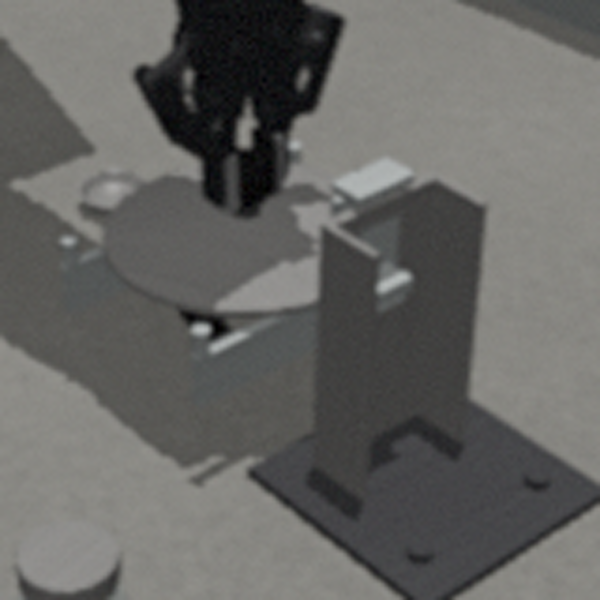

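The lid lies on the rest (rim (105–330, 180–310)) between the studs, and its weight is partly carried. Releasing.

>>> jog_arm:
  deltas:
    - [[0,0,0,0,0,0,35],[0,0,0,0,0,0,60],[0,0,0,0,0,0,85],[0,0,0,0,0,0,85],[0,0,0,0,0,0,85]]

```text
clock: 22.7
eef_pos: [0.5233, -0.011, 0.1111]
tool_rot: [-0.001, 1.0, -0.001, 0.025]
ft_force: [0.7, -1.0, 0.4]
grip_width: 0.085
```

>>> jog_arm:
  deltas:
    - [[0,0,-15,0,0,0,85],[0,0,-40,0,0,0,85],[0,0,-45,0,0,0,85],[20,0,-45,0,0,0,85],[45,0,0,0,0,0,85]]

```text
clock: 23.2
eef_pos: [0.4534, -0.011, 0.2553]
tool_rot: [-0.002, 1.0, -0.001, 0.023]
ft_force: [-0.1, 0.4, -0.6]
grip_width: 0.0849
```

>>> jog_arm:
  deltas:
    - [[40,40,0,0,0,0,85],[20,45,0,0,0,0,85],[0,45,0,0,0,0,85],[0,40,0,0,0,0,85],[0,0,0,0,0,0,85]]

```text
clock: 23.7
eef_pos: [0.3907, 0.1598, 0.2551]
tool_rot: [0.002, 1.0, 0.0, 0.027]
ft_force: [-0.1, -0.5, -0.1]
grip_width: 0.0847
```

Run:
```python
from h import *
np.set_printoptions(precision=4,suppress=True)
ims={n:snap(n,"j_"+n) for n in("scene","top")}
for n in ims:
    for t in("lid","lid_rest"):
        for r in masks_of(t,n):print(n,t,round(r["conf"],2),r["at"],r["pixels"].sum())
    rs=[r for r in masks_of("lid",n) if np.hypot(*(np.array(r["at"])-proj(n,[[.5215,-.0108,.1]])[0]))<25]
    if rs: print("LID",n,*fit(LID,{n:rs[0]["pixels"]},(.5215,-.0108,0),.078))
print(get_obs()["clock"],get_obs()["eef_pos"])
f=np.hstack([cv2.resize(ims["scene"][165:325,250:410],(400,400),interpolation=cv2.INTER_CUBIC),cv2.resize(ims["top"][150:290,250:390],(400,400),interpolation=cv2.INTER_CUBIC)])
cv2.imwrite("pics/jc.png",f[:,:,::-1])
```

```text
scene lid 0.7 [124.8, 251.3] 1803
scene lid 0.62 [310.5, 227.1] 2095
scene lid 0.61 [375.7, 379.8] 6522
scene lid_rest 0.8 [322.4, 250.8] 1089
LID scene [ 0.5202 -0.0139  0.0841] 0.21956450785657666
top lid 0.97 [446.2, 341.4] 3077
top lid 0.93 [370.1, 128.6] 2703
top lid 0.62 [328.3, 203.1] 391
24.1 [0.3913 0.1549 0.255 ]
```

View pics/jc.png

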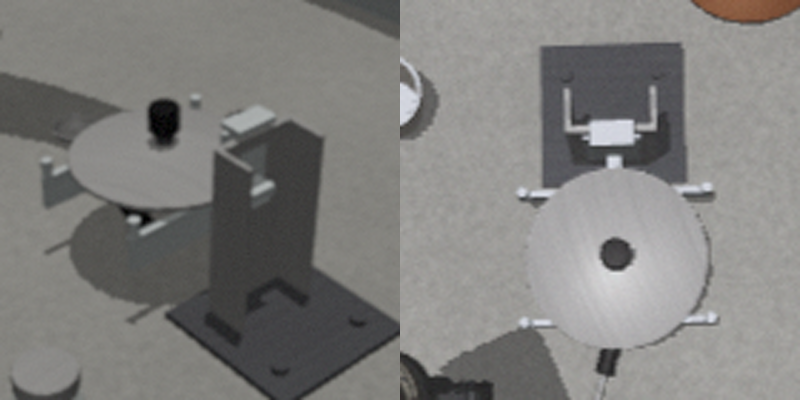

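The lid lies centred (top crop knob (617,254)) between the four studs, knob up; the rest is hooked and the arm is clear. Handing in.

```bash
python3 -c "
from workcell import *
print(job_done())"
```

```text
the job is handed in; nothing more can be done
None
```

I hooked the lid rest into the upright's slot and pressed it home. Then I lifted the grey lid off the pot, set it knob up in the middle of the rest, let go once it was down, and handed the job in at about 24 s. No verdict is reported.

- **Rest fully home:** The cap stopped at 0.175 m, its home height, while the force rose from 18 to 36 N. A two-camera fit put the hook at about 0.109 m (target 0.110), drooping about 0.04 rad and square to the upright. The top camera alone read 0.1145 m with a poor fit, so I did not rely on it. I made no new fit of the hook after the lid was on.
- **Lid on the rest:** While lowering, the tool stopped at the expected height, and the pictures after release show the lid flat between the four studs. The rest sagged slightly under load, and the contact force stayed small and unsteady (-0.9 to -2.8 N). The scene fit of the lid agrees with the target to about 3 mm, but the upright hides part of it, so that fit is rough (22% mismatch). The top camera did not find a usable lid mask.
- **Other objects:** I did not re-measure the pot, sauce cup, shaker or spoon at the end. Nothing in the force readings or last pictures suggests they were touched.

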